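# Close the soaking jar with its double lid and take off the outer lid

## Robot

A 6-joint arm with a two-finger parallel gripper is mounted at the origin on the work surface. World frame = base frame: x ahead of the robot, y to its left, z up, the work surface at z = 0. Lengths are in m, angles in rad, forces in N, time in s.
With the tool pointing down it reaches from about 0.325 to 0.9 m from the base axis. Payload 6.1 kg.
Tool frame: the origin (TCP) lies at the very end of the fingers, on their centre line; the grasp point (between the pads) lies 19 mm behind it; z points along the fingers, x is the direction in which the jaws open and shut, and the axes are right-handed (so a half turn about z gives the same grasp; the last joint's range is limited). The gripper opens to 87 mm and grips with 3 to 60 N. Pads are 19 mm wide; open, the fingers measure 117 mm over their backs; the gripper's body (75 mm by 190 mm) begins 51 mm behind the grasp point.
Start: joints at [1.078, 0.22, 1.526, -0, 1.395, -0.126], TCP at [0.224, 0.583, 0.223] pointing down, gripper open.
Joint ranges: [-2.98, 2.98], [-0.91, 2.08], [0.09, 2.57], [-1.24, 4.39], [0.2, 2.65], [-2.68, 2.68]. Speed limits (rad/s): [2.57, 2.57, 3.01, 3.14, 3.14, 3.14].

## Interface

Orientations are given as a unit quaternion [w, x, y, z].
In Python, from station import * gives the robot as it stands.
- The arm moves only by the tool move_arm, never from a script. Its argument "targets" is a list that holds one entry, the list of rows, each a list of 5 numbers: the shift along the tool's x, y, z in m, then the turn about the tool's z in degrees, then the gripper's target within -1 to 1 (fully open at 1, half-way at 0, shut at -1). In form: [[[tx, ty, tz, twist, jaw], ...]]. A call has 1 to 12 rows; each row shifts and turns the pose as measured when the row begins, along the tool's axes as they then stand; what a row does not reach is not made up. A row lasts 1/10 s, in which the tool goes at most 50 mm and 8.59 degrees, less where a joint would pass 70% of its speed; a pose out of reach is approached as far as the arm can. A call with a gripper value outside its range is refused whole. The fingers move at their own pace and stop on an object; the grip force is fixed at half the most. Time passes only in rows, so rows that do not move let the fingers close. It gives the time, the measured TCP pose, the force and the opening at its end, in the units of the state.
- get_state(): the state, without advancing time (a new reading comes with each control period).
- get_image(name): name is "side" or "top"; returns the picture (384x512x3 uint8, red, green, blue); there is no depth.
- camera_info(name): a dict with "fx", "fy", "cx", "cy" (pixels), "pose" (4x4, takes a point from camera to world coordinates). Camera axes: x right, y down, z forward; pixel columns grow to the right and rows downward; lengths in m; the calibration is good to about 2 mm. A picture is of the moment at which its call begins. camera_info takes no time and is no camera call.
- sign_off(): hands the job in, once; it reports no verdict.
Trained networks look in the newest picture that a camera, given by its name, has taken for a name from the list of things; names that differ only in an ending like _2 or _b are one class to them, and where a whole thing is asked for, a point or a joint stands for the part that bears it (a point fixed in the world has none). Each returns a list of dicts, best first, with "conf" (0 to 1); they miss things now and then, are a little off and sometimes report something else, mostly with a low value. They report only what shows in the picture. A call takes as long as a camera call. They do not tell look-alikes from the thing itself.
- recognise(camera, name): "extent" ([centre column, centre row, width, height] in pixels, round what is visible of it).
- cut_out(camera, name): "mask" (384x512 bool, what is visible of it) and "extent" ([centre column, centre row, width, height] in pixels, round what is visible of it).
- place_of(camera, name): "uv" ([column, row] in pixels: a listed point, or the origin of a listed thing).
The state is a dict: "t": time; "qpos": joint angles; "qvel": joint speeds; "joint_efforts": joint torques, N m; "tcp_pos": TCP position; "tool_rot": TCP orientation; "contact_force": force on the tool from outside, world axes, zero at the start; "ft_torque": the same for the moment, N m; "opening": opening from 0.0 (shut) to 1.0 (fully open).
Only numpy, scipy, OpenCV 4.12 (cv2) and the standard library are available. Lean on these libraries where they do the work, as an engineer would, in place of code of your own. Each camera call takes 0.05 s, during which the arm holds its last target.

## Task

Press the spring pedal on the front of the soaking station fully down to its stop, so that the shutter slides off the glass jar. Then carry the nested double lid by the yellow knob from its parking ring to the jar, set it fully down before you let go of the knob, and lift the light-blue outer lid alone by its blue collar, leaving the steel inner lid seated undisturbed on the jar. Finish while still holding the outer lid level and at least 10 cm above the inner lid, and leave the two glass dishes and the small green jar where they are.

Things in the scene. Friction and masses are not known exactly. Their poses are not given: they have to be found in the camera images.
- jar_mouth (a point): Centre of the mouth of the glass jar (outer diameter 90, bore 80 mm) sunk in the cream station, at rim height, 85 mm above the table. Axes are the station's: x from the pedal end to the rear, z up. The station is fixed; housing 150 mm wide in y, from 65 mm before (-x) to 175 mm behind the jar centre, 88 mm high at its side rails (inner faces 64 mm either side of the jar centre).
- pedal (a joint): Pedal angle in rad: 0 up at rest, 0.30 fully down on its stop. A spring returns it when released. Pressing at the pad takes about 4 to 12 N.
- pedal_pad (a point): Centre of the top of the black rubber pad (54 x 70 mm) on the pedal, in front (-x) of the station; moves with the pedal. The hinge lies along the station's y, 78 mm before the jar centre, 30 mm above the table, 88 mm from the pad centre. At rest the tread slopes 0.3 rad, rising away from the station, this point 64 mm above the table; at the stop it is level, 38 mm above the table.
- shutter (a joint): Thin orange plastic plate (98 x 118 mm, 3 mm thick, top 91 mm above the table) that slides over the jar mouth. 0 m: over the jar; about 0.12 m: fully open, to the station's rear (+x). Pushed open by the pedal (0.4 m per rad), it stays open when the pedal comes back up.
- inner_knob (a point): Centre of the yellow knob (22 mm diameter, 24 mm high) on the steel stem (14 mm diameter) of the inner lid, standing up through the outer lid; 58 mm above inner_seat, knob top 70 mm above it. z is the lid's upward axis. Nested, the knob's underside is 9 mm above the top of the outer lid's collar. Inner lid 0.20 kg.
- inner_seat (a point): Centre of the underside of the steel inner lid's flange (diameter 94, 6 mm thick): coincides with jar_mouth when seated. Below it a tapered plug, 70 mm diameter, 16 mm deep, enters the jar. At the start it rests on the white parking ring (bore 82 mm), 30 mm above the table, with the outer lid resting on it.
- outer_collar (a point): Centre of the blue round collar (outer diameter 42, bore 32, 26 mm high) of the light-blue outer lid: a disc 108 mm across, 5 mm thick, top 13 mm below this point, with a 6 mm skirt. Nested, it lies loose on the inner lid's flange, this point 24 mm above inner_seat, and rides along when the inner lid is lifted by its knob. The knob passes the bore with 5 mm play all round. 0.14 kg.
- dish_amber: Amber glass mixing dish, 46 mm diameter, 27 mm high, origin at the centre of its underside. Leave alone.
- dish_rose: Rose glass mixing dish, 46 mm diameter, 27 mm high, origin at the centre of its underside. Leave alone.
- wax_jar: Small green glass jar with white cap, 48 mm diameter, 55 mm high, origin at the centre of its underside. Leave alone.
There are look-alikes about, which are no part of the job. Of the things shaped like the part that bears inner_knob, the bare steel one is meant.

How it is judged:
On the way, in this order (a step that is already met when the one before it is completed fails the run):
1. the pedal is pressed down to its stop and the shutter slides open (value of joint pedal above 0.27 rad and value of joint shutter above 0.1 m), for 0.1 s.
2. the nested lids are set fully down on the jar while the inner lid is still held (horizontal distance between inner_seat and jar_mouth below 0.008 m and z of inner_seat in the frame of jar_mouth below 0.004 m and angle between inner_seat's own z axis and vertical below 0.06 rad and z of outer_collar in the frame of inner_seat below 0.03 m and horizontal distance between outer_collar and inner_seat below 0.01 m and contact force between the fingers and inner_lid above 1 N), for 0.1 s.
3. the inner lid is let go, both lids seated on the jar (horizontal distance between inner_seat and jar_mouth below 0.008 m and z of inner_seat in the frame of jar_mouth below 0.004 m and angle between inner_seat's own z axis and vertical below 0.06 rad and z of outer_collar in the frame of inner_seat below 0.03 m and horizontal distance between outer_collar and inner_seat below 0.01 m and contact force between each of the arm, the fingers and inner_lid below 0.1 N), for 0.2 s.
At the end, for the whole second after the job is handed in: Outer lid held still in the fingers, level within 0.3 rad, collar centre over 105 mm above inner_seat, touching neither inner lid nor station; inner lid on the jar, centred within 8 mm, within 4 mm of fully down, level within 0.06 rad, untouched by the fingers; shutter open over 100 mm (horizontal distance between inner_seat and jar_mouth below 0.008 m and z of inner_seat in the frame of jar_mouth below 0.004 m and angle between inner_seat's own z axis and vertical below 0.06 rad and value of joint shutter above 0.1 m and z of outer_collar in the frame of inner_seat above 0.105 m and angle between outer_collar's own z axis and vertical below 0.3 rad and contact force between the fingers and outer_lid above 1 N and contact force between outer_lid and inner_lid below 0.05 N and contact force between outer_lid and station below 0.05 N and contact force between the fingers and inner_lid below 0.1 N and linear speed of outer_lid below 0.03 m/s and linear speed of inner_lid below 0.02 m/s); the arm keeps its last pose, push and grip.
It fails at once if the outer lid comes off the inner lid while the inner lid is not seated on the jar (z of outer_collar in the frame of inner_seat above 0.045 m and (not (horizontal distance between inner_seat and jar_mouth below 0.008 m) or not (z of inner_seat in the frame of jar_mouth below 0.004 m) or not (angle between inner_seat's own z axis and vertical below 0.06 rad))).
It fails at once if a bystander (dish or green jar) is moved by more than 20 mm (distance of any of dish_amber, dish_rose, wax_jar from where it was at the start of the episode above 0.02 m).
It also fails if it takes over 72 s, if anything falls off the work surface, if the arm or the gripper's body presses on something with over 40 N, if the wrist force passes 120 N, or if a joint passes its speed limit or range.

## Working session

There is one attempt and no reset: what is moved stays moved. The work goes in short steps, Python scripts to look and compute and a tool call to move; the robot and the scene stay as the last step left them, time stands still between calls to the robot, and variables do not carry over. Pictures are saved under pics/ and viewed, and the job is handed in when it is done.

Besides the shell and the picture viewer there is one more tool, called after "Request:" as a command line: name --argument value ..., lists and objects as JSON in quotes. move_arm: Moves the arm, as the interface text tells. Its arguments: {"type":"object","properties":{"targets":{"type":"array"}},"required":["targets"]}

```bash
mkdir -p pics; ls; python3 - <<'E'
from station import *
import cv2
for n in("side","top"):
    im=get_image(n); cv2.imwrite(f"pics/{n}0.png",im[:,:,::-1])
    c=camera_info(n); print(n,c)
    for o in("jar_mouth","pedal_pad","inner_knob","inner_seat","outer_collar","dish_amber","dish_rose","wax_jar"):
        print(o,[(d["conf"],[round(float(x),1) for x in d["uv"]]) for d in place_of(n,o)])
print(get_state())
E
```

```text
pics
side {'fx': 455.71910481008007, 'fy': 455.71910481008007, 'cx': 247.26350134910524, 'cy': 191.8383418157572, 'pose': array([[ 0.84307295, -0.42734417,  0.32650416,  0.28119415],
       [-0.53759924, -0.65311534,  0.53331737, -0.57249838],
       [-0.01466519, -0.62515383, -0.78036377,  0.83354245],
       [ 0.        ,  0.        ,  0.        ,  1.        ]])}
jar_mouth [(0.92, [200.1, 124.5])]
pedal_pad [(0.87, [135.2, 149.7]), (0.48, [199.4, 125.7])]
inner_knob [(0.65, [261.4, 191.3]), (0.56, [311.6, 263.1])]
inner_seat [(0.9, [258.0, 209.4]), (0.56, [309.0, 274.1])]
outer_collar [(0.61, [308.3, 267.5])]
dish_amber [(0.7, [228.6, 286.5]), (0.52, [324.6, 208.9])]
dish_rose [(0.68, [323.1, 207.2])]
wax_jar [(0.57, [263.3, 363.3])]
top {'fx': 378.73099740615584, 'fy': 378.73099740615584, 'cx': 253.67398743684083, 'cy': 192.08711483946686, 'pose': array([[-1.02705515e-02, -9.85410623e-01,  1.69883546e-01,
         4.28873228e-01],
       [-9.99944731e-01,  1.05030290e-02,  4.69806848e-04,
        -6.64711539e-02],
       [-2.24724446e-03, -1.69869331e-01, -9.85464033e-01,
        
[... 459 characters left out ...]
 [(0.72, [361.1, 247.1])]
{'t': 0.9, 'qpos': array([ 1.07788884e+00,  2.20340298e-01,  1.52648757e+00, -1.01388913e-06,
        1.39470319e+00, -1.26081081e-01]), 'qvel': array([ 0.00108141,  0.00013835, -0.00036214,  0.00162498, -0.00280169,
        0.00019949]), 'joint_efforts': array([ 3.83362958e-04, -4.94563007e+01, -3.87720859e+01,  6.98149949e-02,
        4.69201512e-02, -1.39450461e-05]), 'tcp_pos': array([0.22415338, 0.58342405, 0.22258125]), 'tool_rot': array([-1.36682140e-05,  8.24213146e-01,  5.66279692e-01,  2.76082389e-05]), 'contact_force': array([ 0.69943552, -0.79111694, -0.77855445]), 'ft_torque': array([-0.03525933,  0.00559777,  0.01480743]), 'opening': 1.002279814669359}
```

View pics/side0.png

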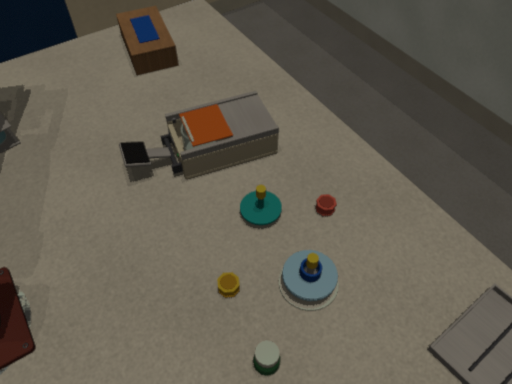

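View pics/top0.png

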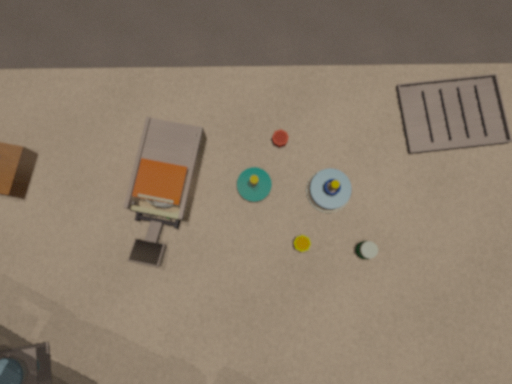

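The real nested lid is the light-blue one (side 309,275; top 331,188). The teal-lidded one (side 261,205; top 255,183) is a decoy. The station is at top (165,175), with the pedal at (147,251).

```bash
cat > h.py <<'E'
import numpy as np,cv2
from station import *
def ray(n,uv):
    c=camera_info(n);P=c["pose"];d=P[:3,:3]@np.array([(uv[0]-c["cx"])/c["fx"],(uv[1]-c["cy"])/c["fy"],1.]);return P[:3,3],d
def atz(n,uv,z):
    o,d=ray(n,uv);return o+d*(z-o[2])/d[2]
def tri(a,b):
    o1,d1=ray("side",a);o2,d2=ray("top",b)
    M=[];r=[]
    A=np.zeros((3,3));B=np.zeros(3)
    for o,d in((o1,d1),(o2,d2)):
        d=d/np.linalg.norm(d);Q=np.eye(3)-np.outer(d,d);A+=Q;B+=Q@o
    return np.linalg.solve(A,B)
def proj(n,p):
    c=camera_info(n);q=np.linalg.inv(c["pose"])@np.append(p,1);return np.array([c["fx"]*q[0]/q[2]+c["cx"],c["fy"]*q[1]/q[2]+c["cy"]])
def axes():
    w,x,y,z=get_state()["tool_rot"]
    from scipy.spatial.transform import Rotation as R
    return R.from_quat([x,y,z,w]).as_matrix()
def delta(p):
    s=get_state();return axes().T@(np.array(p)-s["tcp_pos"])
E
python3 - <<'E'
from h import *
np.set_printoptions(precision=4,suppress=True)
for nm,s,t,z in(("jar",(200.1,124.5),(157.5,189.2),.085),("pad",(135.2,149.7),(145.8,252.2),.064),("knob",(311.6,263.1),(333.7,186),.088),("seat",(309,274.1),(329.2,187.5),.03),("collar",(308.3,267.5),(333.1,188.8),.054),("amber",(228.6,286.5),(300.9,244.1),0),("rose",(323.1,207.2),(277.9,138.2),0),("wax",(263.3,363.3),(361.1,247.1),0)):
    print(nm,tri(s,t),atz("side",s,z),atz("top",t,z))
big=[]
for n,(x0,y0,x1,y1) in(("side",(110,80,290,190)),("top",(110,105,220,280))):
    im=get_image(n)[y0:y1,x0:x1,::-1]
    cv2.imwrite(f"pics/{n}_st.png",cv2.resize(im,None,fx=3.4 if n=="top" else 4,fy=3.4 if n=="top" else 4,interpolation=cv2.INTER_CUBIC))
print(axes())
E
```

```text
jar [0.6027 0.1699 0.0913] [0.6109 0.1749 0.085 ] [0.5986 0.1733 0.085 ]
pad [0.447  0.2001 0.0694] [0.4511 0.2045 0.064 ] [0.4442 0.2025 0.064 ]
knob [ 0.6045 -0.2674  0.0786] [ 0.602  -0.2716  0.088 ] [ 0.6014 -0.2648  0.088 ]
seat [ 0.608  -0.2651  0.0299] [ 0.6075 -0.265   0.03  ] [ 0.6084 -0.2652  0.03  ]
collar [ 0.5987 -0.2675  0.0682] [ 0.6053 -0.2621  0.054 ] [ 0.6005 -0.2702  0.054 ]
amber [ 0.4642 -0.1897  0.0052] [ 0.4674 -0.1879  0.    ] [ 0.4622 -0.1896  0.    ]
rose [ 0.7535 -0.1343 -0.0022] [ 0.7503 -0.1351 -0.    ] [ 0.7547 -0.1349  0.    ]
wax [ 0.4484 -0.3503 -0.0118] [ 0.4415 -0.3521  0.    ] [ 0.4527 -0.3485  0.    ]
[[ 0.3587  0.9335 -0.    ]
 [ 0.9335 -0.3587 -0.    ]
 [-0.     -0.     -1.    ]]
```

View pics/side_st.png

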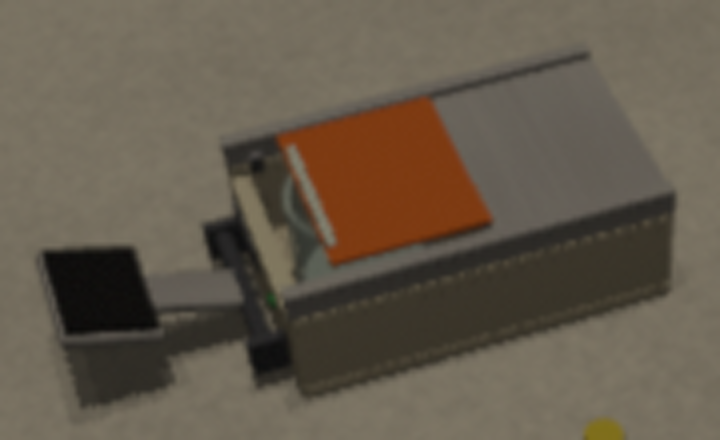

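View pics/top_st.png

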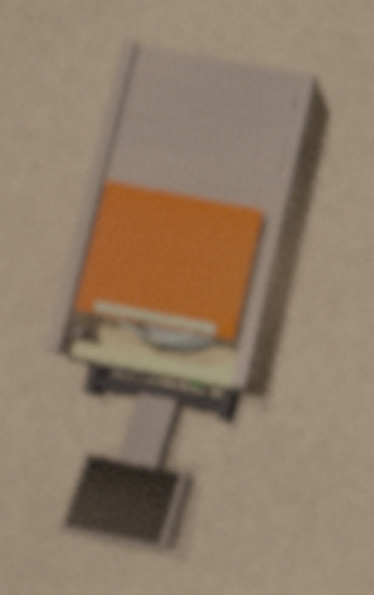

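```bash
python3 - <<'E'
from h import *
from scipy.optimize import least_squares
np.set_printoptions(precision=4,suppress=True)
S=[(165.5,115),(257,93),(278,129.25),(182.5,155.75)];T=[(127.6,207.9),(148.2,117.9),(202.6,128.5),(182,219.7)]
L=[(-.065,.075),(.175,.075),(.175,-.075),(-.065,-.075)]
pad=[(135.2,149.7),(145.8,252.2)]
def pose(v,l,z): 
    c,s=np.cos(v[2]),np.sin(v[2]);return np.array([v[0]+c*l[0]-s*l[1],v[1]+s*l[0]+c*l[1],z])
def f(v,w=("side","top")):
    r=[]
    for n,Q,k in(("side",S,0),("top",T,1)):
        if n not in w: continue
        for l,q in zip(L,Q): r+=list(proj(n,pose(v,l,.088))-q)
        r+=list(proj(n,pose(v,(-.162,0),.064))-pad[k])
    return np.array(r)
for w in(("side",),("top",),("side","top")):
    r=least_squares(f,[.6,.17,-.1],loss="soft_l1",args=(w,));print(w,r.x,r.fun.reshape(-1,2))
v=r.x
print("pad",pose(v,(-.162,0),.064),"jar px",proj("side",pose(v,(0,0),.085)),proj("top",pose(v,(0,0),.085)))
# lids: cut out extents
for n in("side","top"):
  for o in("outer_collar","inner_knob"):
    for d in cut_out(n,o): print(n,o,d["conf"],d["extent"])
c=lambda n,p:print(n,proj(n,p))
for z in(.03,.041,.088): c("side",[.607,-.2665,z]);c("top",[.607,-.2665,z])
for n,(x0,y0) in(("side",(270,235)),("top",(295,150))):
    im=get_image(n)[y0:y0+80,x0:x0+80,::-1]
    cv2.imwrite(f"pics/{n}_lid.png",cv2.resize(im,None,fx=7,fy=7,interpolation=cv2.INTER_CUBIC))
E
```

```text
('side',) [ 0.6047  0.1642 -0.2153] [[ 0.0549 -1.0596]
 [ 0.4649 -1.9525]
 [ 2.3152 -0.0233]
 [-0.959   0.1903]
 [-0.8359  2.2486]]
('top',) [ 0.6     0.1679 -0.2126] [[-4.2211 -0.0764]
 [-0.6822 -1.0241]
 [ 1.9091 -0.4264]
 [ 0.6783  0.3374]
 [ 0.0941  1.0459]]
('side', 'top') [ 0.602   0.1664 -0.2184] [[-1.2815 -1.2255]
 [-0.7455 -1.9256]
 [ 0.8199  0.0554]
 [-2.6211  0.0462]
 [-2.3411  1.9976]
 [-3.6603 -1.0647]
 [ 0.3703 -1.8286]
 [ 2.8696 -0.9206]
 [ 1.1326 -0.3153]
 [ 0.378   0.1698]]
pad [0.4438 0.2015 0.064 ] jar px [198.5255 127.9928] [160.3017 187.8249]
side inner_knob 0.83 [262.3, 205.3, 42.8, 40.5]
side inner_knob 0.62 [312.3, 264.2, 11.8, 20.1]
top outer_collar 0.83 [330.0, 189.9, 40.6, 39.4]
top inner_knob 0.74 [253.3, 183.6, 32.7, 34.0]
top inner_knob 0.24 [151.6, 241.9, 45.3, 45.7]
top inner_knob 0.23 [364.1, 250.8, 25.1, 22.2]
side [309.2497 274.8138]
top [329.7114 187.999 ]
side [309.7661 272.087 ]
top [330.5367 187.2373]
side [312.0897 259.8164]
top [334.2775 183.7852]
```

View pics/side_lid.png

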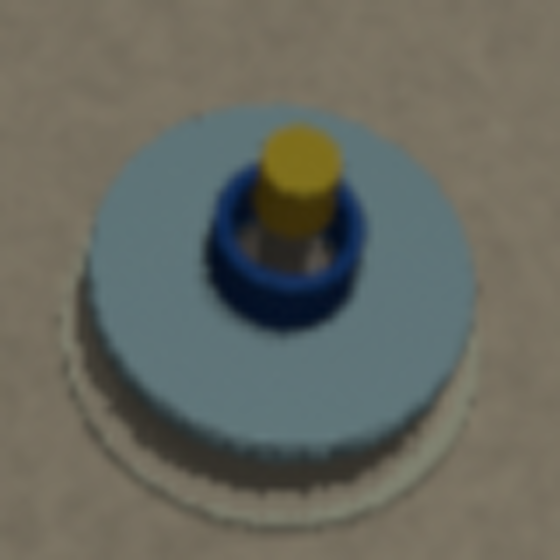

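View pics/top_lid.png

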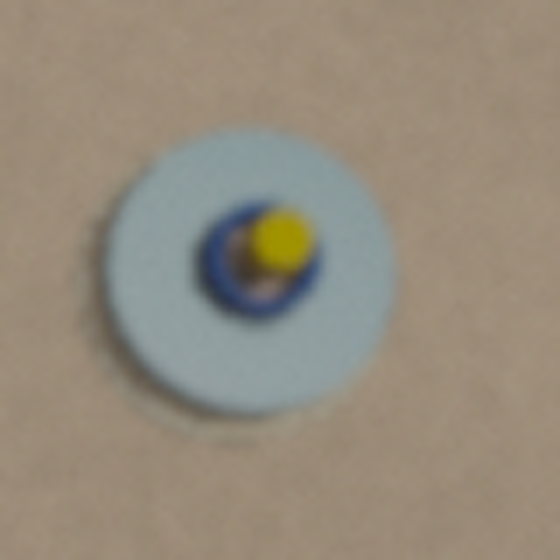

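```bash
python3 - <<'E'
from h import *
np.set_printoptions(precision=4,suppress=True)
print("kt",atz("side",(312.7,255.7),.1),atz("top",(335.2,183.3),.1),tri((312.7,255.7),(335.2,183.3)))
print("disc",atz("side",(309.9,274.3),.041),atz("top",(330.3,187.9),.041))
print(delta((.445,.202,.12)))
E
```

```text
kt [ 0.608  -0.2651  0.1   ] [ 0.6059 -0.2662  0.1   ] [ 0.6061 -0.266   0.1025]
disc [ 0.6043 -0.2705  0.041 ] [ 0.6053 -0.2658  0.041 ]
[-0.2769  0.343   0.1025]
```

Request:
move_arm --targets '[[[-0.028,0.034,0,0,-1],[-0.028,0.034,0,0,-1],[-0.028,0.034,0,0,-1],[-0.028,0.034,0,0,-1],[-0.028,0.034,0,0,-1],[-0.028,0.034,0,0,-1],[-0.028,0.034,0,0,-1],[-0.028,0.034,0.02,0,-1],[-0.028,0.034,0.03,0,-1],[-0.028,0.034,0.03,0,-1],[0,0,0,0,-1]]]'

```text
t: 2.4
tcp_pos: [0.4473, 0.1946, 0.1468]
tool_rot: [0.001, 0.823, 0.569, 0.005]
contact_force: [0.1, -0.2, -0.9]
opening: 0.085
```

```bash
python3 - <<'E'
from h import *
np.set_printoptions(precision=4,suppress=True)
print(delta((.445,.202,.07)),axes(),get_state()["qpos"])
E
```

```text
[ 0.0055 -0.0053  0.0768] [[ 0.3536  0.9354  0.0101]
 [ 0.9354 -0.3536  0.0047]
 [ 0.008   0.0077 -0.9999]] [ 0.2471 -0.051   1.9632  0.0023  1.2185 -0.9631]
```

Request:
move_arm --targets '[[[0.005,-0.005,0.04,0,-1],[0,0,0.03,0,-1],[0,0,0.015,0,-1],[0,0,0.01,0,-1],[0,0,0.01,0,-1]]]'

```text
t: 2.9
tcp_pos: [0.449, 0.2031, 0.0451]
tool_rot: [0.001, 0.824, 0.567, 0.009]
contact_force: [-9.1, -2.2, 16.9]
opening: 0.003
```

Request:
move_arm --targets '[[[0,0,0.006,0,-1],[0,0,0.006,0,-1],[0,0,0.005,0,-1]]]'

```text
t: 3.2
tcp_pos: [0.4483, 0.2036, 0.0367]
tool_rot: [0.001, 0.823, 0.568, 0.004]
contact_force: [-25.4, -12.3, 59.9]
opening: 0.005
```

```bash
python3 - <<'E'
from h import *
im=get_image("side")[60:210,90:310,::-1]
cv2.imwrite("pics/s1.png",cv2.resize(im,None,fx=3.5,fy=3.5,interpolation=cv2.INTER_CUBIC))
print(get_state())
E
```

```text
{'t': 3.25, 'qpos': array([ 2.65746950e-01,  1.22510393e-01,  2.01898301e+00,  2.20711640e-04,
        9.90946723e-01, -9.43393153e-01]), 'qvel': array([-0.0003447 , -0.01146902,  0.00395642,  0.00264496,  0.00327719,
       -0.00058157]), 'joint_efforts': array([  0.41691123, -18.25490177, -26.03552699,   1.45617977,
        -8.92588109,  -0.04837291]), 'tcp_pos': array([0.4483103 , 0.20354827, 0.03699369]), 'tool_rot': array([0.00143371, 0.82277207, 0.56835304, 0.00434685]), 'contact_force': array([-23.11009861, -12.68448041,  51.65921177]), 'ft_torque': array([-2.12191751,  4.18910191, -0.07858466]), 'opening': 0.005315948330384991}
```

View pics/s1.png

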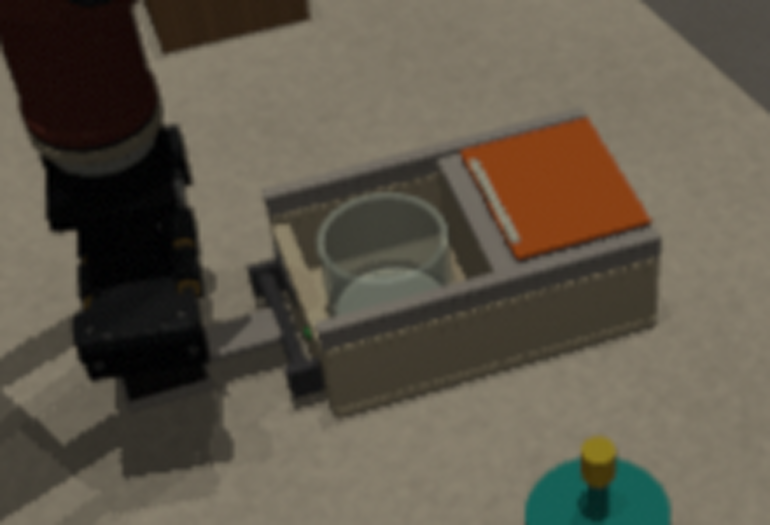

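Pressed to the stop; the shutter sits at the rear (crop 560,190) and the jar mouth is open (side ≈199,128). I hold briefly, then lift.

Request:
move_arm --targets '[[[0,0,0,0,-1],[0,0,-0.01,0,-1],[0,0,-0.02,0,-1],[0,0,-0.04,0,-1],[0,0,-0.04,0,1],[0,0,-0.04,0,1],[0,0,-0.03,0,1],[0,0,0,0,1]]]'

```text
t: 4.05
tcp_pos: [0.4472, 0.2079, 0.2341]
tool_rot: [0.002, 0.822, 0.57, 0.009]
contact_force: [0.0, -0.3, -0.0]
opening: 0.284
```

```bash
python3 - <<'E'
from h import *
for n,(x0,y0,x1,y1) in(("side",(150,80,290,180)),("top",(110,105,220,240))):
    I=get_image(n);cv2.imwrite(f"pics/{n}_full2.png",I[:,:,::-1])
    im=I[y0:y1,x0:x1,::-1]; k=4.4 if n=="top" else 5.5
    cv2.imwrite(f"pics/{n}_st2.png",cv2.resize(im,None,fx=k,fy=k,interpolation=cv2.INTER_CUBIC))
    print(place_of(n,"jar_mouth"))
E
```

```text
[{'uv': [199.4, 125.0], 'conf': 0.76}]
[{'uv': [157.4, 186.4], 'conf': 0.79}]
```

View pics/side_st2.png

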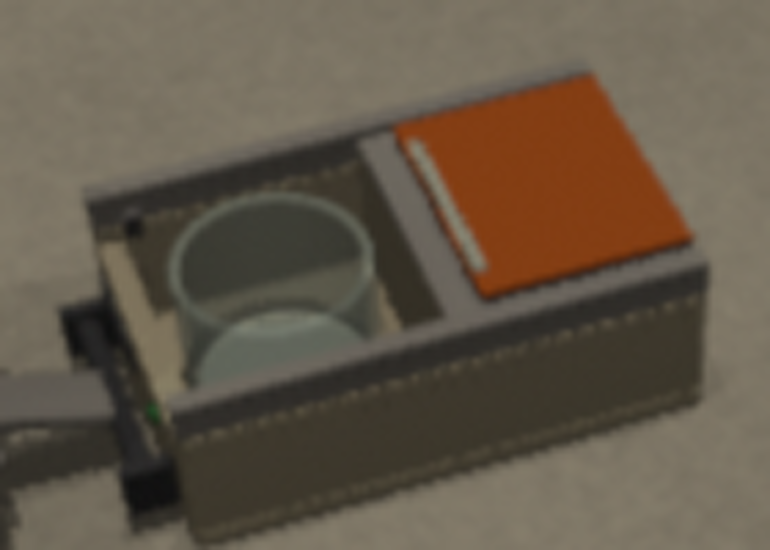

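View pics/top_st2.png

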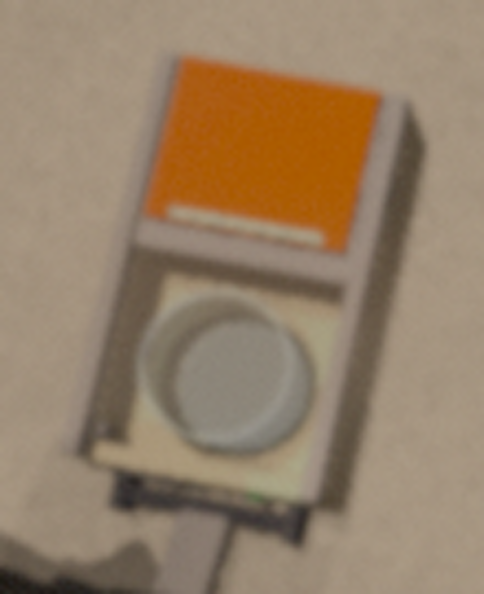

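```bash
cat > ov.py <<'E'
from h import *
import sys
def over(files,p,name,rs=((.045,.085),(.040,.085)),box=None,k=6):
    outs=[]
    for n,f,(x0,y0,x1,y1) in files:
        im=cv2.imread(f)[y0:y1,x0:x1];im=cv2.resize(im,None,fx=k,fy=k,interpolation=cv2.INTER_CUBIC)
        for r,z in rs:
            q=np.array([proj(n,[p[0]+r*np.cos(a),p[1]+r*np.sin(a),z]) for a in np.linspace(0,6.283,80)])
            q=((q-[x0,y0]+.5)*k).astype(int);cv2.polylines(im,[q],True,(0,0,255),1)
        outs.append(im)
    h=max(o.shape[0] for o in outs);outs=[cv2.copyMakeBorder(o,0,h-o.shape[0],0,0,cv2.BORDER_CONSTANT) for o in outs]
    cv2.imwrite(name,np.hstack(outs))
E
python3 - <<'E'
from ov import *
np.set_printoptions(precision=4,suppress=True)
a=atz("side",(199.05,126.5),.085);b=atz("top",(159.4,189.1),.085);print(a,b,tri((199.05,126.5),(159.4,189.1)))
p=(a+b)/2
over((("side","pics/side_full2.png",(170,95,235,160)),("top","pics/top_full2.png",(130,160,190,220))),p,"pics/ov1.png")
E
```

```text
[0.6055 0.1702 0.085 ] [0.5988 0.1685 0.085 ] [0.6008 0.1666 0.0893]
```

View pics/ov1.png

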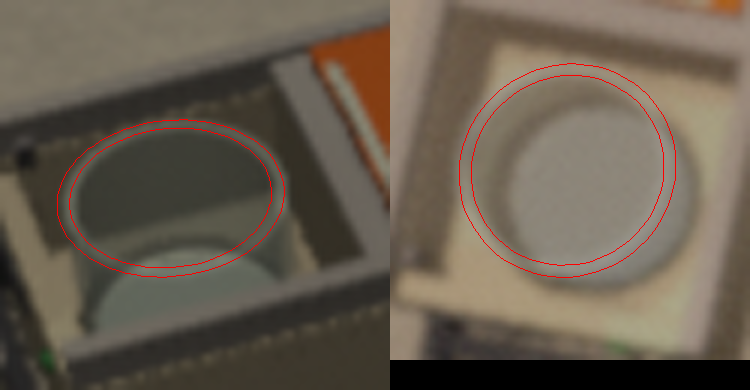

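```bash
python3 - <<'E'
from h import *
np.set_printoptions(precision=4,suppress=True)
print(delta((.607,-.2655,.15)),axes()[:,2],get_state()["qpos"])
E
```

```text
[-0.3854  0.3178  0.0763] [ 0.0063  0.0032 -1.    ] [ 0.2733 -0.1182  1.8706  0.0014  1.3823 -0.94  ]
```

Request:
move_arm --targets '[[[-0.02,0.016,0,0,1],[-0.035,0.029,0,0,1],[-0.035,0.029,0,0,1],[-0.035,0.029,0,0,1],[-0.035,0.029,0,0,1],[-0.035,0.029,0,0,1],[-0.035,0.029,0,0,1],[-0.035,0.029,0,0,1],[-0.035,0.029,0,0,1],[-0.035,0.029,0,0,1],[-0.02,0.016,0,0,1],[0,0,0,0,1]]]'

```text
t: 5.45
tcp_pos: [0.5862, -0.2407, 0.1939]
tool_rot: [-0.017, 0.82, 0.572, -0.01]
contact_force: [-0.3, -0.2, -0.4]
opening: 1.003
```

```bash
python3 - <<'E'
from h import *
np.set_printoptions(precision=4,suppress=True)
print(delta((.607,-.2655,.11)),axes()[:,2],get_state()["qpos"])
E
```

```text
[-0.0163  0.0313  0.0827] [-0.0351  0.016  -0.9993] [-0.5122  0.292   1.4956 -0.0033  1.3924 -1.729 ]
```

Request:
move_arm --targets '[[[-0.008,0.015,0.01,0,1],[-0.008,0.015,0.02,0,1],[0,0,0.02,0,1],[0,0,0,0,1],[0,0,0,0,1]]]'

```text
t: 5.95
tcp_pos: [0.6028, -0.2607, 0.1321]
tool_rot: [-0.024, 0.82, 0.571, -0.012]
contact_force: [-0.8, 0.3, 0.2]
opening: 0.996
```

```bash
python3 - <<'E'
from h import *
np.set_printoptions(precision=4,suppress=True)
print(delta((.607,-.2655,.11)),axes()[:,2],get_state()["qpos"])
E
```

```text
[-0.0032  0.0068  0.0218] [-0.0483  0.0257 -0.9985] [-0.5271  0.4101  1.4654 -0.0021  1.3209 -1.7435]
```

Request:
move_arm --targets '[[[0,0,0,0,1],[0,0,0,0,1],[0,0,0,0,1]]]'

```text
t: 6.25
tcp_pos: [0.603, -0.2591, 0.1338]
tool_rot: [-0.024, 0.82, 0.572, -0.012]
contact_force: [0.0, -0.1, -1.1]
opening: 1.003
```

```bash
python3 - <<'E'
from h import *
np.set_printoptions(precision=4,suppress=True)
print(delta((.607,-.2655,.11)),axes()[:,2],get_state()["qpos"])
E
```

```text
[-0.0048  0.0072  0.0234] [-0.0476  0.0255 -0.9985] [-0.525   0.407   1.4661 -0.0019  1.3225 -1.7431]
```

Request:
move_arm --targets '[[[0,-0.045,-0.01,0,1],[0,-0.045,-0.01,0,1],[0,0,0,0,1]]]'

```text
t: 6.55
tcp_pos: [0.516, -0.2265, 0.1548]
tool_rot: [-0.028, 0.819, 0.572, -0.014]
contact_force: [-0.4, 0.3, -0.2]
opening: 1.001
```

```bash
python3 - <<'E'
from h import *
np.set_printoptions(precision=4,suppress=True)
print(delta((.607,-.2655,.11)),axes()[:,2],get_state()["qpos"])
E
```

```text
[-0.0057  0.1014  0.0386] [-0.0544  0.0295 -0.9981] [-0.5515  0.1823  1.7026 -0.0035  1.3185 -1.77  ]
```

Request:
move_arm --targets '[[[0,0,-0.04,0,1],[0,0,-0.04,0,1],[0,0,0,0,1]]]'

```text
t: 6.85
tcp_pos: [0.5203, -0.2286, 0.2392]
tool_rot: [-0.026, 0.82, 0.572, -0.013]
contact_force: [0.8, 0.4, 0.5]
opening: 1.001
```

```bash
cat > q.py <<'E'
from h import *
np.set_printoptions(precision=4,suppress=True)
q=get_state()["qpos"]
print(get_state()["tcp_pos"],axes()[:,2],q,"pitch",q[1]+q[2]+q[4]-np.pi)
E
python3 q.py
```

```text
[ 0.5203 -0.2286  0.2392] [-0.0516  0.0281 -0.9983] [-0.5508  0.123   1.6065 -0.0031  1.4708 -1.7696] pitch 0.058703820821518704
```

Request:
move_arm --targets '[[[0,0.02,0,0,1],[0,0.02,0,0,1],[0,0.02,0,0,1],[0,0.02,0,0,1],[0,0,0,0,1]]]'

```text
t: 7.35
tcp_pos: [0.6018, -0.2586, 0.2398]
tool_rot: [-0.02, 0.82, 0.572, -0.01]
contact_force: [0.4, -0.2, 0.9]
opening: 1.001
```

```bash
python3 q.py
```

```text
[ 0.6018 -0.2586  0.2398] [-0.0404  0.0218 -0.9989] [-0.5254  0.3189  1.376  -0.0014  1.4925 -1.7445] pitch 0.045894350652914806
```

Request:
move_arm --targets '[[[0,-0.02,0,0,1],[0,-0.02,0,0,1],[0,-0.02,0,0,1],[0,-0.02,0,0,1],[0,0,0,0,1]]]'

```text
t: 7.85
tcp_pos: [0.5235, -0.2295, 0.242]
tool_rot: [-0.021, 0.819, 0.573, -0.011]
contact_force: [-0.3, -0.2, -0.1]
opening: 1.002
```

```bash
python3 q.py
```

```text
[ 0.5235 -0.2295  0.242 ] [-0.0414  0.022  -0.9989] [-0.5495  0.1195  1.6046 -0.0028  1.4642 -1.769 ] pitch 0.04677201661771857
```

Request:
move_arm --targets '[[[0,0.02,0,0,1],[0,0.02,0,0,1],[0,0.02,0,0,1],[0,0.02,0,0,1],[0,0,0,0,1],[0,-0.02,0,0,1],[0,-0.02,0,0,1],[0,-0.02,0,0,1],[0,-0.02,0,0,1],[0,0,0,0,1]]]'

```text
t: 8.85
tcp_pos: [0.5238, -0.2293, 0.2413]
tool_rot: [-0.019, 0.82, 0.573, -0.01]
contact_force: [0.1, 1.0, 0.0]
opening: 0.997
```

```bash
python3 q.py
```

```text
[ 0.5238 -0.2293  0.2413] [-0.0384  0.0204 -0.9991] [-0.5489  0.1177  1.6079 -0.0027  1.4594 -1.7684] pitch 0.04342227202687443
```

Request:
move_arm --targets '[[[0,0.02,0,0,1],[0,0.02,0,0,1],[0,0.02,0,0,1],[0,0.02,0,0,1],[0,0,0,0,1],[0,-0.02,0,0,1],[0,-0.02,0,0,1],[0,-0.02,0,0,1],[0,-0.02,0,0,1],[0,0,0,0,1]]]'

```text
t: 9.85
tcp_pos: [0.5241, -0.2292, 0.2404]
tool_rot: [-0.018, 0.82, 0.573, -0.009]
contact_force: [1.6, -0.5, 0.3]
opening: 1.0
```

```bash
python3 q.py
```

```text
[ 0.5241 -0.2292  0.2404] [-0.0364  0.0192 -0.9992] [-0.5485  0.1168  1.6104 -0.0026  1.4555 -1.7677] pitch 0.041068030929136246
```

Request:
move_arm --targets '[[[0,0.045,0,0,1],[0,0.045,0,0,1],[0,0,0,0,1],[0,0,0,0,1]]]'

```text
t: 10.25
tcp_pos: [0.609, -0.2597, 0.2318]
tool_rot: [-0.021, 0.82, 0.572, -0.011]
contact_force: [-0.0, -0.0, 0.6]
opening: 1.004
```

```bash
python3 q.py
```

```text
[ 0.609  -0.2597  0.2318] [-0.0419  0.0226 -0.9989] [-0.5214  0.3416  1.3626 -0.0013  1.4849 -1.7401] pitch 0.047625223244812
```

Request:
move_arm --targets '[[[0,0,-0.04,0,1],[0,0,-0.04,0,1],[0,0,0,0,1],[0,0,0,0,1]]]'

```text
t: 10.65
tcp_pos: [0.6106, -0.2606, 0.313]
tool_rot: [-0.023, 0.82, 0.572, -0.011]
contact_force: [-0.4, 0.3, -0.2]
opening: 0.997
```

```bash
python3 q.py
```

```text
[ 0.6106 -0.2606  0.313 ] [-0.0446  0.0241 -0.9987] [-0.5214  0.3174  1.2434 -0.0013  1.6315 -1.7402] pitch 0.05070069881402395
```

Request:
move_arm --targets '[[[0,0,0.02,0,1],[0,0,0.02,0,1],[0,0,0.02,0,1],[0,0,0.02,0,1],[0,0,0,0,1],[0,0,0,0,1]]]'

```text
t: 11.25
tcp_pos: [0.6043, -0.2574, 0.2309]
tool_rot: [-0.022, 0.82, 0.572, -0.011]
contact_force: [0.2, -0.2, -0.3]
opening: 0.996
```

```bash
python3 q.py
```

```text
[ 0.6043 -0.2574  0.2309] [-0.0428  0.0231 -0.9988] [-0.522   0.3306  1.3783 -0.0013  1.4814 -1.7402] pitch 0.048640066394521675
```

```bash
python3 -c "
from q import *
print(delta((.607,-.265,.125)))"
```

```text
[ 0.6043 -0.2574  0.2309] [-0.0428  0.0231 -0.9988] [-0.522   0.3306  1.3783 -0.0013  1.4814 -1.7402] pitch 0.048640066394521675
[-0.0069  0.0102  0.1055]
```

Request:
move_arm --targets '[[[-0.003,0.004,0.02,0,1],[-0.002,0.003,0.02,0,1],[-0.002,0.003,0.02,0,1],[0,0,0.02,0,1],[0,0,0.02,0,1],[0,0,0.005,0,1],[0,0,0,0,1]]]'

```text
t: 11.95
tcp_pos: [0.6113, -0.2679, 0.1328]
tool_rot: [-0.015, 0.82, 0.572, -0.008]
contact_force: [-0.3, -0.8, 0.6]
opening: 0.998
```

```bash
python3 - <<'E'
from q import *
print(delta((.607,-.265,.075)))
for n in("side","top"): cv2.imwrite(f"pics/{n}3.png",get_image(n)[:,:,::-1])
a=cv2.imread("pics/side3.png")[195:315,230:390];b=cv2.imread("pics/top3.png")[130:250,260:410]
cv2.imwrite("pics/c3.png",np.hstack([cv2.resize(a,None,fx=2.5,fy=2.5,interpolation=2),cv2.resize(b,None,fx=2.5,fy=2.5,interpolation=2)]))
E
```

```text
[ 0.6113 -0.2679  0.1328] [-0.0303  0.0158 -0.9994] [-0.5303  0.4175  1.4536 -0.0017  1.3046 -1.7482] pitch 0.03416777460452369
[ 0.001  -0.0031  0.058 ]
```

View pics/c3.png

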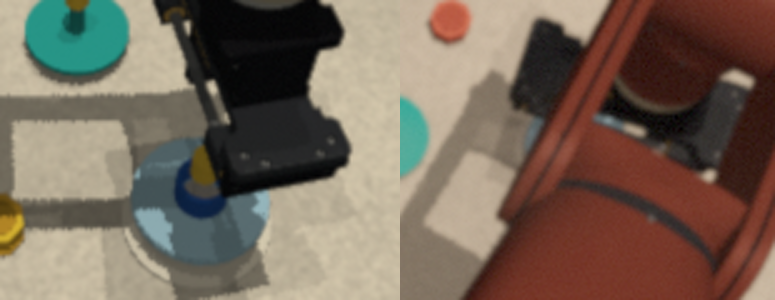

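Side picture: gripper straddles the yellow knob, near finger at crop (280,160), knob at (203,165). Going down.

Request:
move_arm --targets '[[[0.001,-0.003,0.012,0,1],[0,0,0.012,0,1],[0,0,0.012,0,1],[0,0,0.012,0,1],[0,0,0,0,1]]]'

```text
t: 12.55
tcp_pos: [0.6092, -0.2661, 0.0851]
tool_rot: [-0.012, 0.82, 0.572, -0.007]
contact_force: [-0.3, 0.2, -0.1]
opening: 0.997
```

```bash
python3 - <<'E'
from q import *
print(delta((.607,-.265,.074)))
E
```

```text
[ 0.6092 -0.2661  0.0851] [-0.0249  0.0126 -0.9996] [-0.5295  0.4557  1.4976 -0.0018  1.2161 -1.7474] pitch 0.027845655356112164
[ 0.0002 -0.0021  0.0112]
```

Request:
move_arm --targets '[[[0,-0.001,0.011,0,1],[0,0,0,0,0.2],[0,0,0,0,-0.4],[0,0,0,0,-1],[0,0,0,0,-1],[0,0,0,0,-1],[0,0,0,0,-1],[0,0,0,0,-1]]]'

```text
t: 13.35
tcp_pos: [0.6087, -0.266, 0.0741]
tool_rot: [-0.012, 0.82, 0.572, -0.006]
contact_force: [-0.1, 0.3, -0.7]
opening: 0.447
```

```bash
python3 - <<'E'
from q import *
E
```

```text
[ 0.6087 -0.266   0.0741] [-0.0235  0.0118 -0.9997] [-0.5298  0.466   1.506  -0.0018  1.1958 -1.7477] pitch 0.026246969391126918
```

Request:
move_arm --targets '[[[0,0,0,0,-1],[0,0,0,0,-1],[0,0,0,0,-1],[0,0,0,0,-1],[0,0,0,0,-1]]]'

```text
t: 13.85
tcp_pos: [0.6088, -0.2662, 0.0745]
tool_rot: [-0.011, 0.82, 0.572, -0.006]
contact_force: [0.4, -0.4, 0.3]
opening: 0.241
```

Request:
move_arm --targets '[[[0,0,-0.01,0,-1],[0,0,-0.02,0,-1],[0,0,-0.025,0,-1],[0,0,-0.025,0,-1],[0,0,-0.025,0,-1],[0,0,-0.025,0,-1],[0,0,-0.02,0,-1],[0,0,-0.01,0,-1],[0,0,0,0,-1]]]'

```text
t: 14.75
tcp_pos: [0.6092, -0.2658, 0.2373]
tool_rot: [-0.017, 0.82, 0.572, -0.009]
contact_force: [0.8, -0.3, -3.1]
opening: 0.242
```

```bash
python3 - <<'E'
from q import *
print(get_state()["opening"],get_state()["contact_force"])
print(delta((.602,.169,.23)))
a=get_image("side")[150:310,200:400,::-1]
cv2.imwrite("pics/c4.png",cv2.resize(a,None,fx=3.5,fy=3.5,interpolation=2))
E
```

```text
[ 0.6092 -0.2658  0.2373] [-0.0338  0.0182 -0.9993] [-0.5292  0.3371  1.3578 -0.0013  1.485  -1.7478] pitch 0.03835139506866447
0.2422937450105415 [ 0.7638 -0.3412 -3.1315]
[ 0.4056 -0.1562  0.0154]
```

View pics/c4.png

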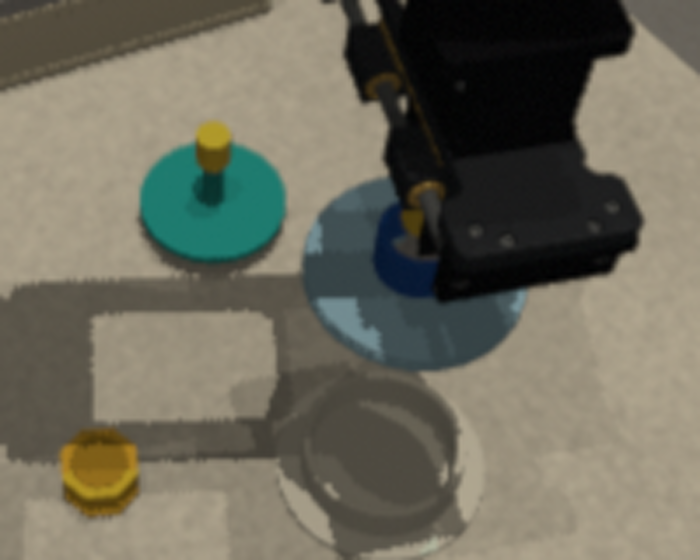

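The nested lid hangs clear of the parking ring (3 N load). Carrying over in gentle rows.

Request:
move_arm --targets '[[[0.01,-0.004,0,0,-1],[0.02,-0.008,0,0,-1],[0.025,-0.01,0,0,-1],[0.025,-0.01,0,0,-1],[0.025,-0.01,0,0,-1],[0.025,-0.01,0,0,-1],[0.025,-0.01,0,0,-1],[0.025,-0.01,0,0,-1],[0.02,-0.008,0,0,-1],[0.01,-0.004,0,0,-1],[0,0,0,0,-1]]]'

```text
t: 15.9
tcp_pos: [0.5907, -0.0125, 0.226]
tool_rot: [-0.031, 0.818, 0.574, -0.015]
contact_force: [-0.4, -0.1, -3.1]
opening: 0.244
```

```bash
python3 - <<'E'
from q import *
print(get_state()["opening"],get_state()["contact_force"])
print(delta((.602,.169,.23)))
E
```

```text
[ 0.5907 -0.0125  0.226 ] [-0.0603  0.0324 -0.9977] [-0.1674  0.1875  1.5595  0.022   1.4596 -1.3947] pitch 0.06495284518065647
0.24446923687710256 [-0.4124 -0.1359 -3.0617]
[ 0.1745 -0.0511  0.0013]
```

Request:
move_arm --targets '[[[0.008,-0.002,0,0,-1],[0.012,-0.003,0,0,-1],[0.012,-0.004,0,0,-1],[0.012,-0.003,0,0,-1],[0.012,-0.004,0,0,-1],[0.012,-0.003,0,0,-1],[0.012,-0.004,0,0,-1],[0.012,-0.003,0,0,-1],[0.012,-0.003,0,0,-1],[0.008,-0.002,0,0,-1],[0.004,-0.001,0,0,-1],[0,0,0,0,-1]]]'

```text
t: 17.1
tcp_pos: [0.6009, 0.1168, 0.2285]
tool_rot: [-0.031, 0.818, 0.574, -0.016]
contact_force: [0.7, -0.1, -3.7]
opening: 0.245
```

```bash
python3 - <<'E'
from q import *
print(get_state()["opening"],get_state()["contact_force"])
print(delta((.602,.169,.23)))
E
```

```text
[0.6009 0.1168 0.2285] [-0.0615  0.0319 -0.9976] [ 0.0437  0.2312  1.5042  0.0348  1.4664 -1.1835] pitch 0.06021635563100736
0.2447879599878642 [ 0.7126 -0.1326 -3.7011]
[ 0.0495 -0.0168  0.0001]
```

Request:
move_arm --targets '[[[0.008,-0.003,0,0,-1],[0.01,-0.003,0,0,-1],[0.01,-0.003,0,0,-1],[0.01,-0.003,0,0,-1],[0.006,-0.002,0,0,-1],[0.003,-0.001,0,0,-1],[0,0,0,0,-1]]]'

```text
t: 17.8
tcp_pos: [0.6031, 0.1698, 0.2299]
tool_rot: [-0.031, 0.819, 0.573, -0.016]
contact_force: [-0.1, -0.8, -2.7]
opening: 0.243
```

```bash
python3 - <<'E'
from q import *
print(get_state()["opening"],get_state()["contact_force"])
print(delta((.602,.169,.15)))
for n in("side","top"): cv2.imwrite(f"pics/{n}5.png",get_image(n)[:,:,::-1])
a=cv2.imread("pics/side5.png")[60:200,130:310];b=cv2.imread("pics/top5.png")[100:240,90:250]
cv2.imwrite("pics/c5.png",np.hstack([cv2.resize(a,None,fx=2.3,fy=2.3,interpolation=2),cv2.resize(b,None,fx=2.3,fy=2.3,interpolation=2)]))
E
```

```text
[0.6031 0.1698 0.2299] [-0.0617  0.0317 -0.9976] [ 0.127   0.2617  1.4653  0.0395  1.472  -1.0995] pitch 0.057362985739713324
0.243150967766321 [-0.095  -0.8173 -2.6938]
[-0.0019  0.0047  0.0797]
```

View pics/c5.png

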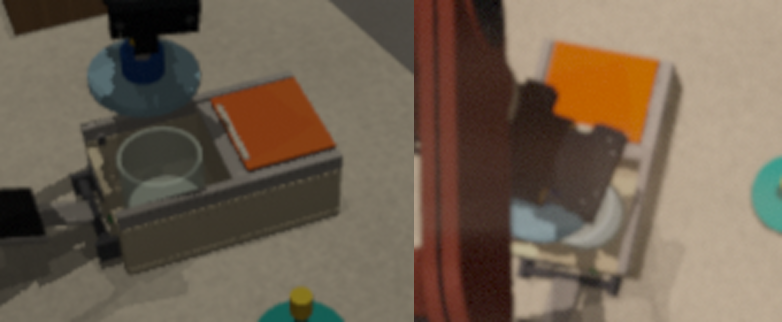

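Request:
move_arm --targets '[[[0,0.002,0.008,0,-1],[-0.001,0.002,0.01,0,-1],[-0.001,0.001,0.01,0,-1],[0,0,0.01,0,-1],[0,0,0.01,0,-1],[0,0,0.01,0,-1],[0,0,0.01,0,-1],[0,0,0.004,0,-1],[0,0,0,0,-1]]]'

```text
t: 18.8
tcp_pos: [0.6013, 0.1658, 0.1487]
tool_rot: [-0.031, 0.819, 0.572, -0.018]
contact_force: [0.2, -0.2, -2.5]
opening: 0.247
```

```bash
python3 - <<'E'
from q import *
from ov import over
print(get_state()["opening"],get_state()["contact_force"])
print(delta((.602,.169,.15)))
for n in("side","top"): cv2.imwrite(f"pics/{n}6.png",get_image(n)[:,:,::-1])
z=get_state()["tcp_pos"][2]-.0445
over((("side","pics/side6.png",(160,80,240,170)),("top","pics/top6.png",(120,150,190,220))),(.602,.169),"pics/ov6.png",rs=((.054,z+.011),(.021,z+.037)),k=5)
E
```

```text
[0.6013 0.1658 0.1487] [-0.0658  0.0306 -0.9974] [ 0.1215  0.3213  1.5482  0.0394  1.334  -1.1077] pitch 0.06183636001489079
0.2466289030254601 [ 0.2026 -0.1707 -2.5215]
[ 0.0033 -0.0005 -0.0013]
```

View pics/ov6.png

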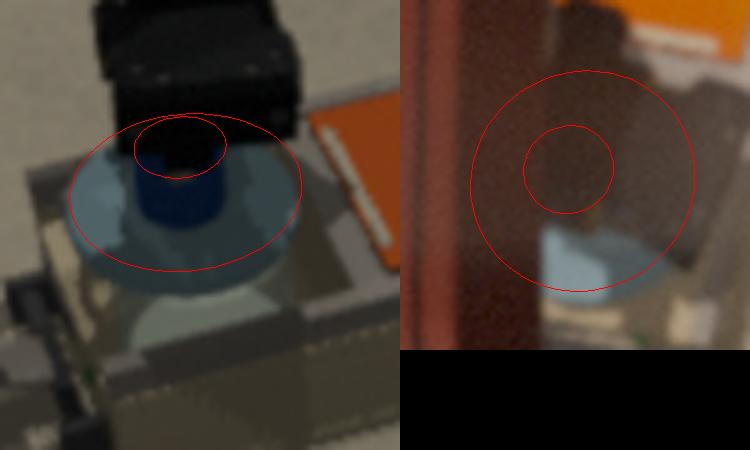

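```bash
python3 - <<'E'
import cv2,numpy as np
a=cv2.imread("pics/side6.png")[90:160,155:235];b=cv2.imread("pics/top6.png")[170:225,140:195]
a=cv2.resize(a,None,fx=8,fy=8,interpolation=2);cv2.imwrite("pics/c6a.png",cv2.convertScaleAbs(a,alpha=1.6))
b=cv2.resize(b,None,fx=9,fy=9,interpolation=2);cv2.imwrite("pics/c6b.png",cv2.convertScaleAbs(b,alpha=1.3))
E
```

```text
(no output)
```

View pics/c6a.png

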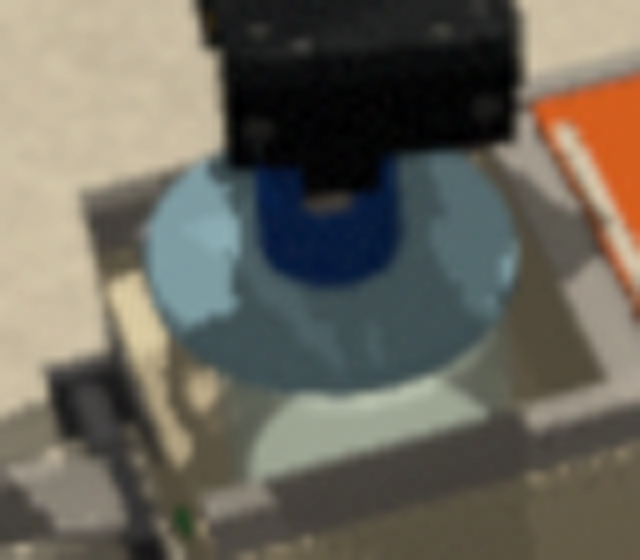

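View pics/c6b.png

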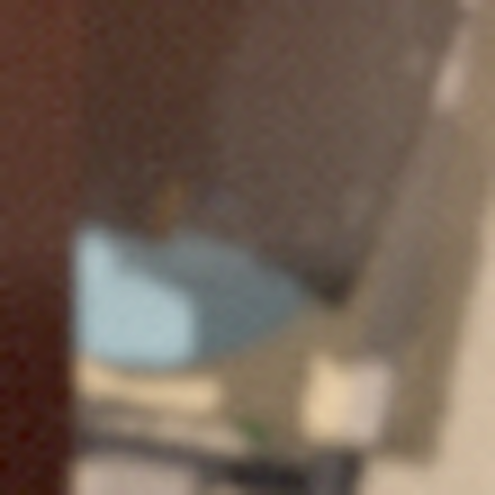

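```bash
python3 - <<'E'
from ov import *
z=.1487-.0445
over((("side","pics/side6.png",(160,80,240,170)),("top","pics/top6.png",(120,150,190,220))),(.602,.169),"pics/ov6.png",rs=((.054,z+.011),(.054,z),(.021,z+.037),(.021,z+.011)),k=5)
E
```

```text
(no output)
```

View pics/ov6.png

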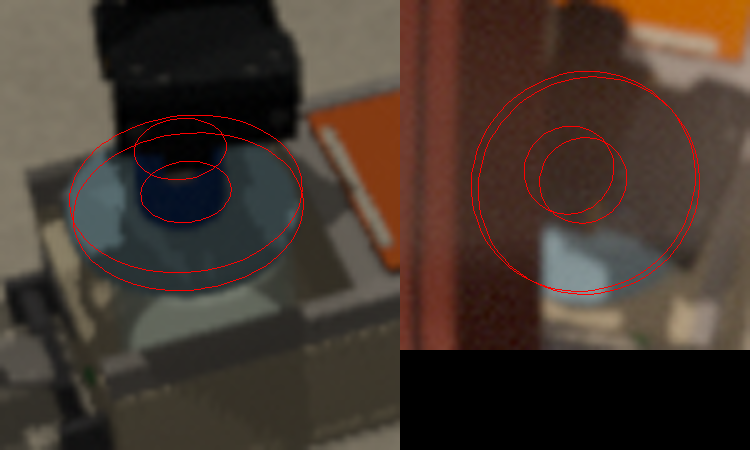

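Request:
move_arm --targets '[[[0.003,0.001,0,0,-1],[0,0.001,0.006,0,-1],[0,0,0.006,0,-1],[0,0,0,0,-1]]]'

```text
t: 19.3
tcp_pos: [0.6058, 0.1689, 0.1389]
tool_rot: [-0.03, 0.819, 0.572, -0.016]
contact_force: [-0.4, -0.2, -3.7]
opening: 0.244
```

```bash
python3 - <<'E'
from q import *
print(get_state()["opening"],get_state()["contact_force"])
print(delta((.604,.168,.1295)))
E
```

```text
[0.6058 0.1689 0.1389] [-0.0602  0.0313 -0.9977] [ 0.1254  0.3377  1.5464  0.0399  1.3136 -1.1048] pitch 0.056085440747766224
0.24394144129030382 [-0.4448 -0.1818 -3.6793]
[-0.0016 -0.0007  0.0095]
```

Request:
move_arm --targets '[[[-0.001,-0.001,0.004,0,-1],[0,0,0.003,0,-1],[0,0,0.002,0,-1],[0,0,0,0,-1]]]'

```text
t: 19.7
tcp_pos: [0.604, 0.1689, 0.1305]
tool_rot: [-0.03, 0.819, 0.572, -0.015]
contact_force: [1.0, -1.1, -0.8]
opening: 0.245
```

```bash
python3 - <<'E'
from q import *
print(get_state()["opening"],get_state()["contact_force"])
print(delta((.604,.168,.1295)))
for n in("side","top"): cv2.imwrite(f"pics/{n}7.png",get_image(n)[:,:,::-1])
from ov import over
z=.085
over((("side","pics/side7.png",(160,80,240,170)),("top","pics/top7.png",(120,150,190,220))),(.602,.169),"pics/ov7.png",rs=((.054,z+.011),(.054,z),(.021,z+.037),(.021,z+.011)),k=5)
E
```

```text
[0.604  0.1689 0.1305] [-0.0594  0.0317 -0.9977] [ 0.1255  0.3415  1.5583  0.0404  1.297  -1.1057] pitch 0.055255718661634035
0.24503834013273454 [ 0.9593 -1.1308 -0.7828]
[-0.0008  0.0003  0.0009]
```

View pics/ov7.png

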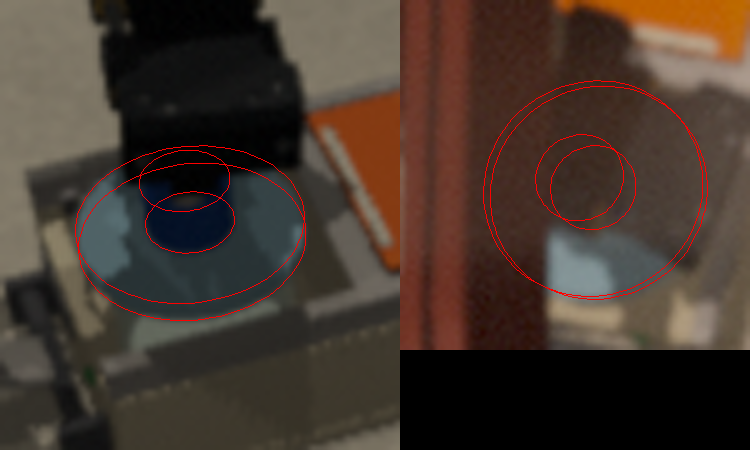

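Outlines fit at (0.602, 0.169), and the jar has started to carry the load. Pressing down gently.

Request:
move_arm --targets '[[[0,0,0.003,0,-1],[0,0,0.002,0,-1],[0,0,0.001,0,-1]]]'

```text
t: 20.1
tcp_pos: [0.6047, 0.1695, 0.1294]
tool_rot: [-0.03, 0.819, 0.572, -0.014]
contact_force: [-0.9, -0.6, 0.7]
opening: 0.245
```

```bash
python3 - <<'E'
from q import *
print(get_state()["contact_force"])
E
```

```text
[0.6047 0.1695 0.1294] [-0.0567  0.0326 -0.9979] [ 0.1261  0.3422  1.5595  0.0411  1.2923 -1.1057] pitch 0.05244613055750502
[-0.9161 -0.5666  0.6968]
```

Request:
move_arm --targets '[[[0,0,0.004,0,-1],[0,0,0.005,0,-1],[0,0,0.006,0,-1]]]'

```text
t: 20.4
tcp_pos: [0.6052, 0.1696, 0.1288]
tool_rot: [-0.028, 0.819, 0.573, -0.013]
contact_force: [-14.0, -5.9, 30.6]
opening: 0.243
```

```bash
python3 - <<'E'
from q import *
print(get_state()["contact_force"])
E
```

```text
[0.6052 0.1696 0.1288] [-0.0533  0.0315 -0.9981] [ 0.127   0.3415  1.5613  0.0396  1.2879 -1.106 ] pitch 0.04916131266322843
[-14.0352  -5.9002  30.5598]
```

Request:
move_arm --targets '[[[0,0,0.002,0,-1],[0,0,0.001,0,-1],[0,0,0,0,-1]]]'

```text
t: 20.7
tcp_pos: [0.6062, 0.17, 0.1291]
tool_rot: [-0.027, 0.819, 0.573, -0.011]
contact_force: [-2.1, -0.1, 0.8]
opening: 0.243
```

```bash
python3 - <<'E'
from q import *
print(get_state()["contact_force"])
for n in("side","top"): cv2.imwrite(f"pics/{n}8.png",get_image(n)[:,:,::-1])
from ov import over
z=.085
over((("side","pics/side8.png",(160,80,240,170)),("top","pics/top8.png",(120,150,190,220))),(.602,.169),"pics/ov8.png",rs=((.054,z+.011),(.054,z),(.021,z+.037),(.021,z+.011)),k=5)
E
```

```text
[0.6062 0.17   0.1291] [-0.0493  0.0322 -0.9983] [ 0.1272  0.3405  1.5621  0.0398  1.2841 -1.106 ] pitch 0.04512156818194457
[-2.1367 -0.1432  0.7572]
```

View pics/ov8.png

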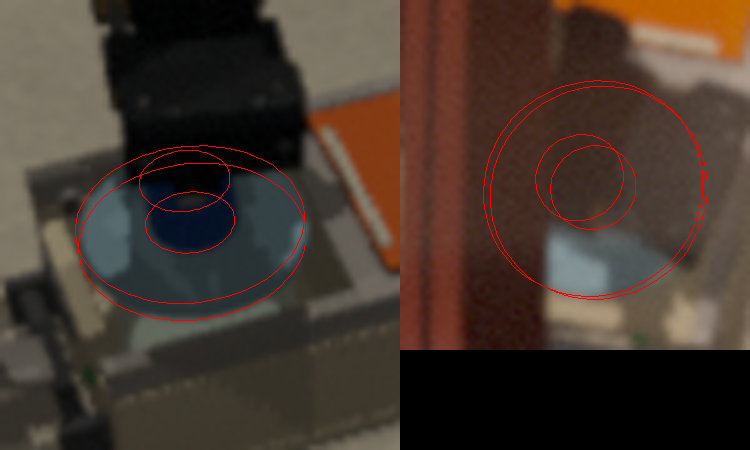

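Still aligned and seated. Releasing.

Request:
move_arm --targets '[[[0,0,0,0,-0.4],[0,0,0,0,0],[0,0,0,0,0.5],[0,0,0,0,1],[0,0,0,0,1],[0,0,0,0,1],[0,0,0,0,1],[0,0,0,0,1],[0,0,0,0,1],[0,0,0,0,1]]]'

```text
t: 21.8
tcp_pos: [0.6063, 0.1697, 0.1265]
tool_rot: [-0.028, 0.819, 0.573, -0.011]
contact_force: [0.9, 0.6, -0.6]
opening: 0.97
```

```bash
python3 - <<'E'
from q import *
print(get_state()["contact_force"])
for n in("side","top"): cv2.imwrite(f"pics/{n}9.png",get_image(n)[:,:,::-1])
from ov import over
z=.085
over((("side","pics/side9.png",(160,80,240,170)),("top","pics/top9.png",(120,150,190,220))),(.602,.169),"pics/ov9.png",rs=((.054,z+.011),(.054,z),(.021,z+.037),(.011,z+.070)),k=5)
E
```

```text
[0.6063 0.1697 0.1265] [-0.0504  0.0321 -0.9982] [ 0.1268  0.344   1.5627  0.0399  1.281  -1.1061] pitch 0.04617191060479087
[ 0.8752  0.5943 -0.5568]
```

View pics/ov9.png

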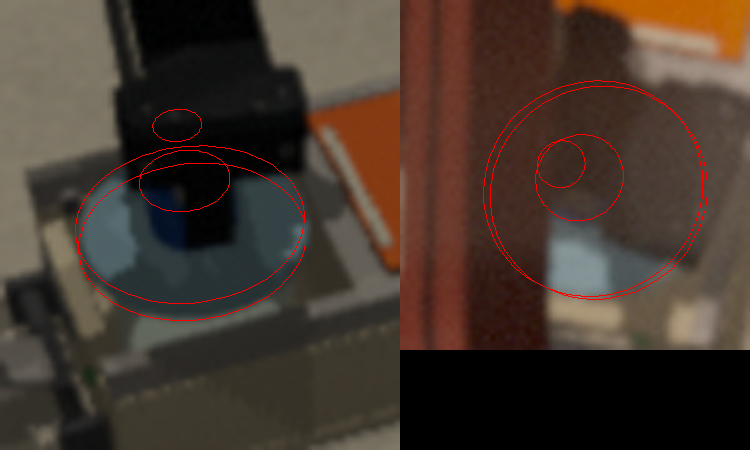

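Request:
move_arm --targets '[[[0,0,-0.01,0,1],[0,0,-0.015,0,1],[0,0,-0.015,0,1],[0,0,-0.015,0,1],[0,0,-0.015,0,1],[0,-0.015,0,0,1],[0,-0.02,0,0,1],[0,-0.02,0,0,1],[0,-0.02,0,0,1],[0,-0.02,0,0,1],[0,-0.015,0,0,1],[0,0,0,0,1]]]'

```text
t: 23.1
tcp_pos: [0.5086, 0.2062, 0.2223]
tool_rot: [-0.024, 0.82, 0.572, -0.004]
contact_force: [0.5, 0.6, 0.7]
opening: 1.0
```

```bash
python3 - <<'E'
from q import *
print(get_state()["contact_force"])
for n in("side","top"): cv2.imwrite(f"pics/{n}10.png",get_image(n)[:,:,::-1])
from ov import over
z=.085
over((("side","pics/side10.png",(160,80,240,170)),("top","pics/top10.png",(120,150,190,220))),(.602,.169),"pics/ov10.png",rs=((.054,z+.011),(.021,z+.037),(.011,z+.070)),k=5)
E
```

```text
[0.5086 0.2062 0.2223] [-0.034   0.035  -0.9988] [ 0.2152  0.0548  1.7109  0.0421  1.4018 -1.0119] pitch 0.025930598946373173
[0.5423 0.6165 0.745 ]
```

View pics/ov10.png

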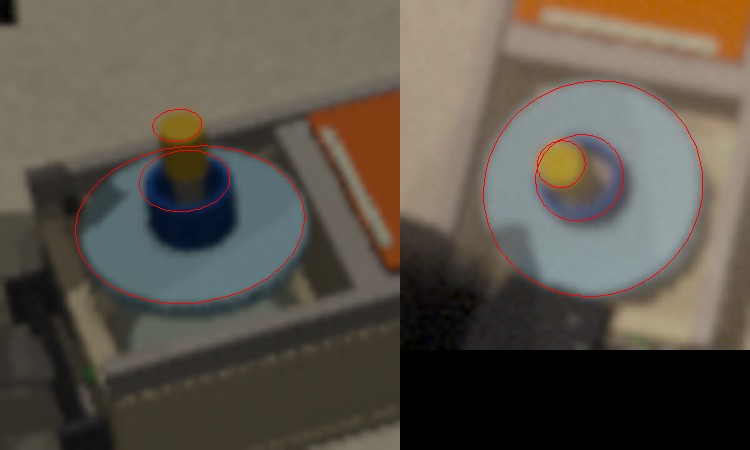

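```bash
python3 - <<'E'
from q import *
print(axes());print(delta((.604,.1705,.2223)),delta((.604,.1705,.1)))
E
```

```text
[0.5102 0.2056 0.2222] [-0.0328  0.0348 -0.9989] [ 0.2138  0.0571  1.7088  0.0416  1.4006 -1.0123] pitch 0.02486590038720582
[[ 0.3453  0.9379 -0.0328]
 [ 0.9382 -0.3442  0.0348]
 [ 0.0213 -0.0428 -0.9989]]
[-0.0005  0.1001 -0.0044] [-0.0031  0.1053  0.1178]
```

Request:
move_arm --targets '[[[0,0.015,-0.001,0,1],[0,0.018,0,0,1],[0,0.018,0,0,1],[0,0.018,0,0,1],[0,0.015,0,0,1],[0,0.012,0,0,1],[0,0.005,0,0,1],[0,0,0,0,1]]]'

```text
t: 24.0
tcp_pos: [0.6153, 0.1654, 0.2208]
tool_rot: [-0.022, 0.821, 0.571, -0.002]
contact_force: [-0.1, -0.8, 0.2]
opening: 0.997
```

```bash
python3 - <<'E'
from q import *
print(delta((.604,.1705,.13)))
E
```

```text
[0.6153 0.1654 0.2208] [-0.0284  0.0341 -0.999 ] [ 0.1187  0.2658  1.4765  0.0376  1.4236 -1.102 ] pitch 0.024272790764599872
[-0.0011 -0.0089  0.0912]
```

Request:
move_arm --targets '[[[0,-0.004,0.01,0,1],[0,-0.004,0.015,0,1],[0,-0.001,0.015,0,1],[0,0,0.015,0,1],[0,0,0.015,0,1],[0,0,0.01,0,1],[0,0,0,0,1]]]'

```text
t: 24.7
tcp_pos: [0.6, 0.1726, 0.1318]
tool_rot: [-0.023, 0.82, 0.571, -0.004]
contact_force: [-0.7, -0.6, 0.1]
opening: 1.0
```

```bash
python3 - <<'E'
from q import *
print(delta((.604,.1705,.1)))
E
```

```text
[0.6    0.1726 0.1318] [-0.0335  0.0336 -0.9989] [ 0.1329  0.3135  1.5904  0.0396  1.2667 -1.0957] pitch 0.02899387860357905
[-0.0012  0.0059  0.0315]
```

Request:
move_arm --targets '[[[-0.001,0.004,0.006,0,1],[0,0.002,0.008,0,1],[0,0,0.008,0,1],[0,0,0.004,0,1],[0,0,0,0,1]]]'

```text
t: 25.2
tcp_pos: [0.6062, 0.1701, 0.1043]
tool_rot: [-0.023, 0.821, 0.571, -0.003]
contact_force: [0.1, -0.3, -0.2]
opening: 1.002
```

```bash
python3 - <<'E'
from q import *
print(delta((.604,.1705,.1)))
E
```

```text
[0.6062 0.1701 0.1043] [-0.0312  0.0339 -0.9989] [ 0.1278  0.353   1.5955  0.04    1.22   -1.1023] pitch 0.02692427216672133
[-0.0005 -0.002   0.0044]
```

Request:
move_arm --targets '[[[0,-0.002,0.004,0,1],[0,0,0,0,1]]]'

```text
t: 25.4
tcp_pos: [0.6043, 0.171, 0.1004]
tool_rot: [-0.023, 0.821, 0.571, -0.003]
contact_force: [0.1, 0.6, -0.4]
opening: 1.003
```

```bash
python3 - <<'E'
from q import *
print(delta((.604,.1705,.1)))
E
```

```text
[0.6043 0.171  0.1004] [-0.0308  0.034  -0.9989] [ 0.1296  0.3535  1.603   0.0403  1.2116 -1.1008] pitch 0.02640194084214631
[-0.0006 -0.      0.0004]
```

Request:
move_arm --targets '[[[0,0,0,0,0.5],[0,0,0,0,0.3],[0,0,0,0,0.1],[0,0,0,0,-0.1],[0,0,0,0,-1],[0,0,0,0,-1],[0,0,0,0,-1],[0,0,0,0,-1]]]'

```text
t: 26.2
tcp_pos: [0.605, 0.1712, 0.1019]
tool_rot: [-0.022, 0.821, 0.571, -0.002]
contact_force: [0.1, -0.1, 0.8]
opening: 0.469
```

```bash
python3 - <<'E'
from q import *
print(delta((.604,.1705,.1)))
for n in("side","top"): cv2.imwrite(f"pics/{n}11.png",get_image(n)[:,:,::-1])
from ov import over
z=.085
over((("side","pics/side11.png",(160,80,240,170)),("top","pics/top11.png",(120,150,190,220))),(.602,.169),"pics/ov11.png",rs=((.054,z+.011),(.021,z+.037),(.011,z+.070)),k=5)
E
```

```text
[0.605  0.1712 0.1019] [-0.0285  0.0342 -0.999 ] [ 0.1298  0.3517  1.6021  0.0402  1.2119 -1.1008] pitch 0.024088240446318743
[-0.0011 -0.0006  0.0019]
```

View pics/ov11.png

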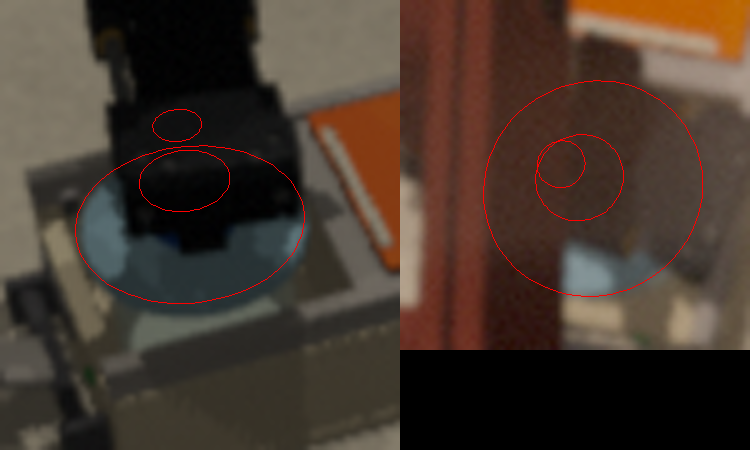

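Request:
move_arm --targets '[[[0,0,0,0,-1],[0,0,0,0,-1],[0,0,-0.006,0,-1],[0,0,-0.01,0,-1],[0,0,0,0,-1]]]'

```text
t: 26.8
tcp_pos: [0.6051, 0.1706, 0.1185]
tool_rot: [-0.022, 0.821, 0.571, -0.002]
contact_force: [1.0, -0.6, -0.8]
opening: 0.468
```

```bash
python3 - <<'E'
from q import *
print(get_state()["contact_force"],get_state()["ft_torque"],delta((.605,.1712,.13)))
E
```

```text
[0.6051 0.1706 0.1185] [-0.0297  0.034  -0.999 ] [ 0.1288  0.3343  1.5907  0.0397  1.242  -1.1006] pitch 0.0253594182508472
[ 1.0269 -0.5693 -0.811 ] [-0.025  -0.0029  0.0271] [ 0.0008 -0.0007 -0.0115]
```

Request:
move_arm --targets '[[[0.001,-0.001,-0.01,0,-1],[0,0,-0.01,0,-1],[0,0,-0.01,0,-1],[0,0,0,0,-1]]]'

```text
t: 27.2
tcp_pos: [0.6058, 0.171, 0.1522]
tool_rot: [-0.022, 0.821, 0.571, -0.002]
contact_force: [0.4, 0.3, -0.8]
opening: 0.472
```

```bash
python3 - <<'E'
from q import *
print(get_state()["contact_force"],delta((.605,.1712,.18)))
a=get_image("side")[70:170,140:260,::-1]
cv2.imwrite("pics/c12.png",cv2.resize(a,None,fx=6,fy=6,interpolation=2))
E
```

```text
[0.6058 0.171  0.1522] [-0.0283  0.0342 -0.999 ] [ 0.1292  0.3014  1.5648  0.039   1.2992 -1.0979] pitch 0.02389672343880722
[ 0.3977  0.3152 -0.7591] [ 0.0006 -0.0019 -0.0277]
```

View pics/c12.png

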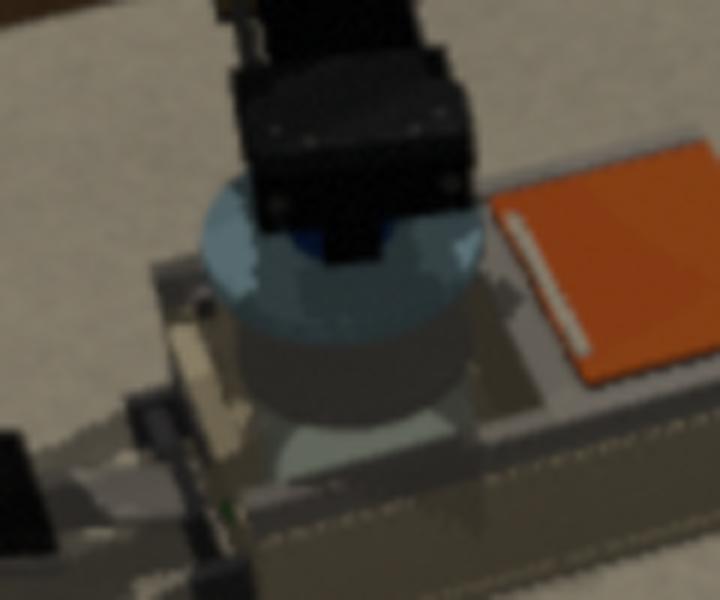

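The outer lid has risen alone; the steel lid still sits on the jar (crop 350,380). Continuing.

Request:
move_arm --targets '[[[0,-0.001,-0.01,0,-1],[0,-0.001,-0.01,0,-1],[0,0,-0.01,0,-1],[0,0,-0.012,0,-1],[0,0,-0.012,0,-1],[0,0,-0.012,0,-1],[0,0,-0.012,0,-1],[0,0,-0.006,0,-1],[0,0,0,0,-1],[0,0,0,0,-1],[0,0,0,0,-1]]]'

```text
t: 28.35
tcp_pos: [0.606, 0.1684, 0.2432]
tool_rot: [-0.022, 0.821, 0.571, -0.002]
contact_force: [1.1, 0.1, -0.4]
opening: 0.469
```

```bash
python3 - <<'E'
from q import *
s=get_state();print(s["contact_force"],s["opening"],s["qvel"])
for n in("side","top"): cv2.imwrite(f"pics/{n}13.png",get_image(n)[:,:,::-1])
from ov import over
z=.085
over((("side","pics/side13.png",(150,50,240,165)),("top","pics/top13.png",(120,130,190,220))),(.602,.169),"pics/ov13.png",rs=((.047,z),(.047,z+.006),(.011,z+.070)),k=5)
E
```

```text
[0.606  0.1684 0.2432] [-0.029   0.0341 -0.999 ] [ 0.1252  0.2331  1.4734  0.0377  1.4596 -1.0953] pitch 0.024568403694220198
[ 1.0583  0.0958 -0.3566] 0.4694322872218252 [-0.0002  0.0049  0.0081  0.0004 -0.002   0.0008]
```

View pics/ov13.png

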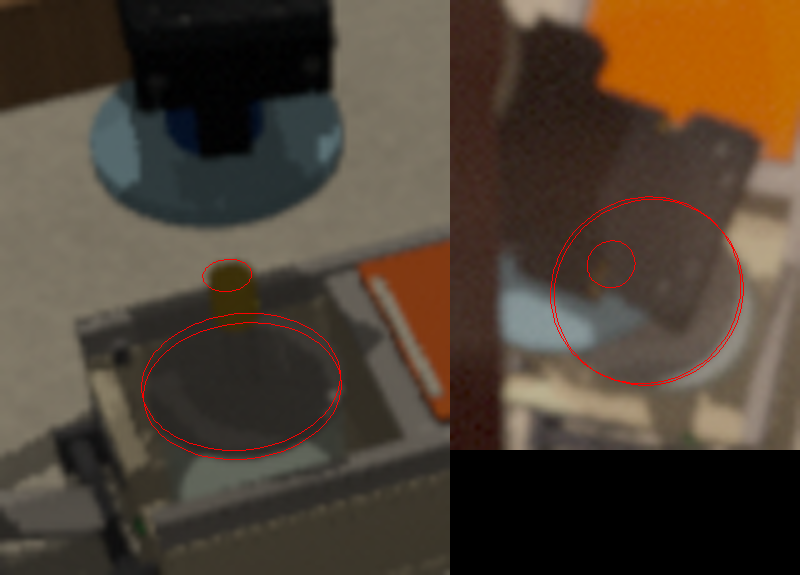

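```bash
python3 - <<'E'
from ov import *
z=.085
for i,p in enumerate([(.602,.169),(.604,.168)]):
    over((("side","pics/side13.png",(170,95,230,150)),("side","pics/side10.png",(170,95,230,150))),p,f"pics/z{i}.png",rs=((.047,z),(.047,z+.006),(.011,z+.070),(.011,z+.046)),k=6.5 if 0 else 6)
cv2.imwrite("pics/z.png",cv2.convertScaleAbs(np.vstack([cv2.imread("pics/z0.png"),cv2.imread("pics/z1.png")])[:600],alpha=1.7))
a=cv2.imread("pics/z0.png");b=cv2.imread("pics/z1.png")
cv2.imwrite("pics/z.png",cv2.convertScaleAbs(cv2.resize(np.vstack([a,b]),None,fx=.88,fy=.88),alpha=1.8))
E
```

```text
(no output)
```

View pics/z.png

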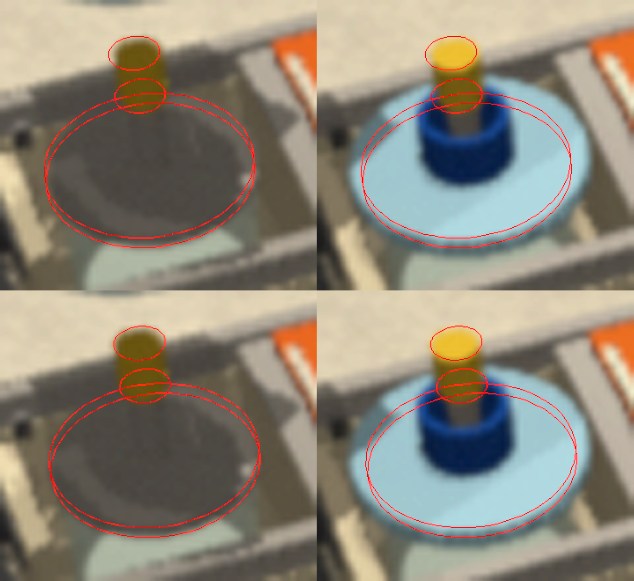

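```bash
python3 - <<'E'
from station import *
s=get_state();print(s["t"],s["tcp_pos"],s["opening"])
print(sign_off())
s=get_state();print(s["t"],s["tcp_pos"],s["opening"])
E
```

```text
28.45 [0.60579812 0.16840445 0.24288154] 0.467195621807717
the job is handed in; nothing more can be done
None
the job is handed in; nothing more can be done
```

I pressed the pedal to its stop and the shutter slid open. I then carried the nested lids to the jar by the yellow knob and pressed them down until they seated, with about 30 N of contact force. After letting go of the knob I lifted the blue outer lid alone by its collar. I handed the job in at 28.45 s of the 72 s allowed, still holding the outer lid; no verdict was reported.

**Last checks:**
- **Outer lid:** the jaws were steady at 0.47 opening, which matches the collar, and nothing was slipping. By arm position the collar was about 165 mm above the inner lid's seat.
- **Inner lid and shutter:** the last pictures show the steel lid on the jar and the shutter open.
- **Bystanders:** I took no final check of the dishes and the green jar. The arm's path stayed clear of them.

**Disagreements:**
- **Knob position:** in the side view the knob sat about 1 pixel (2 mm) off where it was before the outer lid was lifted, while the flange outline still fitted. That could be a small shift or a tilt of at most about 0.03 rad, both within the limits.
- **Jar centre:** the two cameras disagreed by about 6 mm, so I used their mean, which fitted both pictures.
- **Tool tilt:** the tool leaned up to about 0.07 rad during the carry. It leaned about 0.045 rad at the end.

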